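# Load test modules into a foam tote and roll it into the test bay

### The job

Push every coil and relay module on the bench fully down into a matching pocket of the foam-lined tote, until its flange lies flush on the foam, while the tote is still out on the roller line. Then, with the swing gate open, push the tote along the rollers fully home against the end stop of the test bay, and only then swing the gate shut across the line behind it, and last press the start button on the console right down. Leave the other things on the bench where they are.

Things in the scene. Friction and masses are not known exactly. Their poses are not given: they have to be found in the camera images.
- line: fixed roller line; origin on the table under it, y along the line: +y the open loading end (to 350 mm), -y the test bay. 22 mm steel rollers, tops at 50 mm height. Rails: inner faces x = +-74, outer +-90, tops at 70 mm height. Bay: y -270 to -105 mm, grey walls on the rails up to 100 mm, end stop plate's face at y = -270, 98 mm tall
- bay_home (a point): where the tote's origin is when it is fully home against the end stop: on the line's centre, at the height of the roller tops; axes as the line's
- tote: loose grey tote 140 x 180 x 50 mm (x, y, z) with cream foam insert, standing on the rollers between the rails (4 mm play a side), ~0.5 kg. Origin: centre of its underside; axes nearly the line's. Foam face 47 mm, rim 50 mm above its underside. Four pockets, 2 x 2, each with a dark pad inside. Rolls along the line under 1 to 3 N
- coil_pocket1 (a point): mouth centre of a coil pocket (bay-side row, tote x = -34, y = -42 mm) on the foam face; opening 34 x 48 mm along tote x, y (2 mm play each side). A stiff pad inside starts 12 mm below the face: a module set in rests on it, flange 8 mm proud, and must be pushed down 8 mm with 5 to 8 N until the flange lies on the foam; it stays. Flush, its origin is 20 mm below this point
- coil_pocket2 (a point): mouth centre of a coil pocket (bay-side row, tote x = +34, y = -42 mm) on the foam face; opening 34 x 48 mm along tote x, y (2 mm play each side). A stiff pad inside starts 12 mm below the face: a module set in rests on it, flange 8 mm proud, and must be pushed down 8 mm with 5 to 8 N until the flange lies on the foam; it stays. Flush, its origin is 20 mm below this point
- relay_pocket1 (a point): mouth centre of a relay pocket (loading-end row, tote x = -34, y = +42 mm) on the foam face; opening 34 x 34 mm along tote x, y (2 mm play each side). A stiff pad inside starts 12 mm below the face: a module set in rests on it, flange 8 mm proud, and must be pushed down 8 mm with 5 to 8 N until the flange lies on the foam; it stays. Flush, its origin is 20 mm below this point
- relay_pocket2 (a point): mouth centre of a relay pocket (loading-end row, tote x = +34, y = +42 mm) on the foam face; opening 34 x 34 mm along tote x, y (2 mm play each side). A stiff pad inside starts 12 mm below the face: a module set in rests on it, flange 8 mm proud, and must be pushed down 8 mm with 5 to 8 N until the flange lies on the foam; it stays. Flush, its origin is 20 mm below this point
- coil1: solenoid coil module, loose, upright, 47 mm tall, ~90 g: black underside block 30 x 44 x 20 mm (x, y, z), on it a steel flange 38 x 52 x 5 mm, on that a black head 22 x 36 x 22 mm to grip (22 mm across x), brass nut on top. Origin: centre of the underside. Half a turn makes no difference. Absent in some starts (None)
- coil2: solenoid coil module, loose, upright, 47 mm tall, ~90 g: black underside block 30 x 44 x 20 mm (x, y, z), on it a steel flange 38 x 52 x 5 mm, on that a black head 22 x 36 x 22 mm to grip (22 mm across x), brass nut on top. Origin: centre of the underside. Half a turn makes no difference. Absent in some starts (None)
- relay1: relay module, loose, upright, 47 mm tall, ~70 g: square grey underside block 30 x 30 x 20 mm (x, y, z), black flange 38 x 38 x 5 mm, white head 22 x 22 x 22 mm to grip, three copper strips on top. Origin: centre of the underside. A quarter turn makes no difference. Absent in some starts (None)
- relay2: relay module, loose, upright, 47 mm tall, ~70 g: square grey underside block 30 x 30 x 20 mm (x, y, z), black flange 38 x 38 x 5 mm, white head 22 x 22 x 22 mm to grip, three copper strips on top. Origin: centre of the underside. A quarter turn makes no difference. Absent in some starts (None)
- gate (a joint): angle of the swing gate, rad: 0 = shut, across the line 5 mm behind a tote that is home; grows as it swings upstream (anticlockwise from above); 1.57 = open, along the near (-x) rail; stop at 1.65. The tote passes only above 1.45. Stays where it is left; 1 to 2 N at the post moves it
- gate_post (a point): centre of the top of the gate's upright black post (14 mm dia, top at 108 mm height, 22 mm clear above the arm), to pinch from above or push; 73 mm from the pivot. The arm is a flat dark bar at 74 to 86 mm height, 12 mm wide, its centre line 12 mm to the bay side of the post when shut
- gate_pivot (a point): the gate's pivot, on top of the near rail at the bay's mouth; its axis is vertical
- start (a joint): travel of the start button, m: 0 = up, 0.006 = fully down; spring-loaded, about 5 N fully down, comes up when let go; it counts beyond 0.004
- start_top (a point): centre of the white start button's top (32 mm dia), facing up, on a fixed grey console box 90 x 90 x 45 mm beside the bay
- valve: bystander, not part of the job: brass valve body, to be left where it is
- core: bystander, not part of the job: grey ferrite ring, to be left where it is
- driver: bystander, not part of the job: screwdriver, to be left where it is
- screws: bystander, not part of the job: jar of screws, to be left where it is
- adapter: bystander, not part of the job: black adapter box, to be left where it is
- plug: bystander, not part of the job: white plug housing, to be left where it is
There are look-alikes about, which are no part of the job. There is more than one size of the part that bears start; the job needs the middle-sized.

How it is judged (in metres and radians):
On the way, in this order (a step that is already met when the one before it is completed fails the run):
1. every module present is pressed flush into a pocket of its kind while the tote is still out of the bay (((horizontal distance between coil1 and coil_pocket1 below 0.005 m and z of coil1 in the frame of coil_pocket1 below -0.0182 m and angle between coil1's own z axis and vertical below 0.1 rad) or (horizontal distance between coil1 and coil_pocket2 below 0.005 m and z of coil1 in the frame of coil_pocket2 below -0.0182 m and angle between coil1's own z axis and vertical below 0.1 rad)) and ((horizontal distance between coil2 and coil_pocket1 below 0.005 m and z of coil2 in the frame of coil_pocket1 below -0.0182 m and angle between coil2's own z axis and vertical below 0.1 rad) or (horizontal distance between coil2 and coil_pocket2 below 0.005 m and z of coil2 in the frame of coil_pocket2 below -0.0182 m and angle between coil2's own z axis and vertical below 0.1 rad)) and ((horizontal distance between relay1 and relay_pocket1 below 0.005 m and z of relay1 in the frame of relay_pocket1 below -0.0182 m and angle between relay1's own z axis and vertical below 0.1 rad) or (horizontal distance between relay1 and relay_pocket2 below 0.005 m and z of relay1 in the frame of relay_pocket2 below -0.0182 m and angle between relay1's own z axis and vertical below 0.1 rad)) and ((horizontal distance between relay2 and relay_pocket1 below 0.005 m and z of relay2 in the frame of relay_pocket1 below -0.0182 m and angle between relay2's own z axis and vertical below 0.1 rad) or (horizontal distance between relay2 and relay_pocket2 below 0.005 m and z of relay2 in the frame of relay_pocket2 below -0.0182 m and angle between relay2's own z axis and vertical below 0.1 rad)) and y of tote in the frame of bay_home above 0.06 m), for 0.2 s.
2. the tote is fully home against the bay's end stop, the gate still open (y of tote in the frame of bay_home between -0.006 and 0.006 m and z of tote in the frame of bay_home below 0.006 m and angle between tote's own z axis and vertical below 0.05 rad and value of joint gate above 1 rad), for 0.2 s.
3. the gate is swung shut behind the tote (value of joint gate below 0.12 rad), for 0.2 s.
4. the start button is pressed down with the tote home and the gate shut (y of tote in the frame of bay_home between -0.006 and 0.006 m and z of tote in the frame of bay_home below 0.006 m and angle between tote's own z axis and vertical below 0.05 rad and value of joint gate below 0.12 rad and value of joint start above 0.0042 m), for 0.05 s.
At the end, for the whole second after the job is handed in: Every module present sits in a pocket of its kind (within 5 mm of its centre, upright, flange within 1.8 mm of flush), the tote stands at rest within 6 mm of fully home in the bay, and the gate is within 0.12 rad of shut (the start button was pressed once these were so) (((horizontal distance between coil1 and coil_pocket1 below 0.005 m and z of coil1 in the frame of coil_pocket1 below -0.0182 m and angle between coil1's own z axis and vertical below 0.1 rad) or (horizontal distance between coil1 and coil_pocket2 below 0.005 m and z of coil1 in the frame of coil_pocket2 below -0.0182 m and angle between coil1's own z axis and vertical below 0.1 rad)) and ((horizontal distance between coil2 and coil_pocket1 below 0.005 m and z of coil2 in the frame of coil_pocket1 below -0.0182 m and angle between coil2's own z axis and vertical below 0.1 rad) or (horizontal distance between coil2 and coil_pocket2 below 0.005 m and z of coil2 in the frame of coil_pocket2 below -0.0182 m and angle between coil2's own z axis and vertical below 0.1 rad)) and ((horizontal distance between relay1 and relay_pocket1 below 0.005 m and z of relay1 in the frame of relay_pocket1 below -0.0182 m and angle between relay1's own z axis and vertical below 0.1 rad) or (horizontal distance between relay1 and relay_pocket2 below 0.005 m and z of relay1 in the frame of relay_pocket2 below -0.0182 m and angle between relay1's own z axis and vertical below 0.1 rad)) and ((horizontal distance between relay2 and relay_pocket1 below 0.005 m and z of relay2 in the frame of relay_pocket1 below -0.0182 m and angle between relay2's own z axis and vertical below 0.1 rad) or (horizontal distance between relay2 and relay_pocket2 below 0.005 m and z of relay2 in the frame of relay_pocket2 below -0.0182 m and angle between relay2's own z axis and vertical below 0.1 rad)) and y of tote in the frame of bay_home between -0.006 and 0.006 m and z of tote in the frame of bay_home below 0.006 m and angle between tote's own z axis and vertical below 0.05 rad and value of joint gate below 0.12 rad and linear speed of tote below 0.02 m/s); the robot touches nothing.
It fails at once if a bystander is knocked more than 5 cm out of place (distance of any of valve, core, driver, screws, adapter, plug from where it was at the start of the episode above 0.05 m).
Of coil1, coil2, relay1, relay2 only 3 to 4 are there at a start; the rules pass over those that are not, and their reading is None.
At some moment in a run one of coil1, coil2, relay1, relay2 may be knocked a few centimetres aside while the robot is not near it.
It also fails if it takes over 200 s, if anything falls off the work surface, if the arm or the gripper's body presses on something with over 40 N, if the wrist force passes 120 N, or if a joint passes its speed limit or range.

### The arm

A 6-joint arm with a two-finger parallel gripper is mounted at the origin on the work surface. World frame = base frame: x ahead of the robot, y to its left, z up, the work surface at z = 0. Lengths are in mm, angles in degrees, forces in N, time in s.
With the tool pointing down it reaches from about 300 to 850 mm from the base axis. Payload 5.4 kg.
Tool frame: the origin (TCP) lies at the very end of the fingers, on their centre line; the grasp point (between the pads) lies 19 mm behind it; z points along the fingers, y is the line along which they close (so a half turn about z gives the same grasp; the last joint's range is limited). The gripper opens to 85 mm and grips with 20 to 120 N. Pads are 22 mm wide; open, the fingers measure 114 mm over their backs; the gripper's body (76 mm by 85 mm) begins 54 mm behind the grasp point. The pads swing forward as they close: fully open they stand 13 mm farther back than shut.
Start: joints at [52.42, 9.076, 91.501, -0, 79.423, -12.038], TCP at [247.935, 518.781, 231.299] pointing down, gripper open.
Joint ranges: [-166.64, 166.64], [-54.1, 131.32], [10.49, 154.53], [-73.88, 253.88], [9.74, 151.15], [-171.62, 171.62]. Speed limits (degrees/s): [147.25, 147.25, 180, 180, 180, 180].

### API

Orientations are given as a 3x3 rotation matrix whose columns are the frame's x, y, z axes.
In Python, from rig import bot gives the robot as it stands. Calls block until the motion is done:
- bot.movep(position, orientation): joint-space move of the TCP to a pose.
- bot.move_l(position, ori=None, feed=150, stop_force=None): straight line of the TCP; ori=None keeps the orientation; feed is the mean speed in mm/s. With stop_force (N) it stops when the force on the tool has changed by that much, and returns True; else False.
- bot.move_j(angles): joint-space move.
- bot.open() and bot.close_gripper(force=None): open the fingers fully, or close them until they stop; force is the grip in N (None keeps the last).
- bot.hold(seconds).
- bot.ik(position, orientation): joint angles nearest the present ones, or None.
- bot.get_state(): the state.
- bot.snapshot(name): name is "scene" or "top"; returns a dict with "image" (420x560x3 uint8, red, green, blue), "K" (3x3 intrinsics, pixels), "k1" (the pictures are not rectified: a ray, as slopes to the right and down, at radius r is drawn at 1 + k1 r^2 times it, then the intrinsics apply), "rvec" (rotation vector, rad) and "tvec" (3), from world to camera coordinates, as OpenCV has them. Camera axes: x right, y down, z forward; pixel columns grow to the right and rows downward; lengths in mm; the calibration is good to about 2 mm. A picture is of the moment at which its call begins. There is no depth.
A pose or a line that the arm cannot do raises bot.Unreachable and nothing moves.
- bot.close_job(): hands the job in; it is judged then, once.
The state is a dict: "clock": time; "joints": joint angles; "joint_vel": joint speeds; "joint_efforts": joint torques, N m; "position": TCP position; "eef_rot": TCP orientation; "wrist_force": force on the tool from outside, world axes, zero at the start; "ft_torque": the same for the moment, N m; "gripper_width": opening from 0.0 (shut) to 1.0 (fully open); "grip_force": force on a finger pad.
Only numpy, scipy, OpenCV 4.12 (cv2) and the standard library are available. Lean on these libraries where they do the work, as an engineer would, in place of code of your own. Each camera call takes 0.05 s, during which the arm holds its last target. There are 200 camera calls.

## Working session

There is one attempt and no reset: what is moved stays moved. The work goes in short steps, each a Python script; the robot and the scene stay as the last script left them, time stands still between calls to the robot, and variables do not carry over. Pictures are saved under pics/ and viewed, at most 14 in all, crops included, and the job is handed in when it is done.

```bash
ls; mkdir -p pics
python3 - <<'E'
from rig import bot
import cv2
for n in("scene","top"):
    s=bot.snapshot(n); cv2.imwrite(f"pics/{n}0.png",s["image"][:,:,::-1]); print(n,s["K"],s["k1"],s["rvec"],s["tvec"])
print(bot.get_state())
E
```

```text
pics
scene [[518.78575286   0.         278.18452241]
 [  0.         518.78575286 210.41434785]
 [  0.           0.           1.        ]] -0.017137802553950088 [ 0.62004432  2.56761748 -1.26831652] [ 495.76231139  -71.35925244 2085.77467057]
top [[487.22371882   0.         287.99392378]
 [  0.         487.22371882 198.60352194]
 [  0.           0.           1.        ]] -0.10124908376569708 [ 2.1714363  -2.19992381  0.08541911] [ -20.57506162  558.59490322 1420.18725594]
{'clock': 0.1, 'joints': array([ 5.24190532e+01,  9.10987994e+00,  9.15639810e+01, -9.94600925e-04,
        7.94259495e+01, -1.20389733e+01]), 'joint_vel': array([-0.00366309, -0.04220373, -0.19723681,  0.06478871, -0.01000571,
        0.09963991]), 'joint_efforts': array([-1.16567979e-03, -3.96990967e+01, -3.32335603e+01, -2.70895089e-04,
        4.24554004e-03,  1.24364595e-05]), 'position': array([247.61580218, 518.34392445, 230.41568058]), 'eef_rot': array([[-9.02270858e-01,  4.31168410e-01, -1.04890311e-03],
       [ 4.31169547e-01,  9.02269853e-01, -1.39094546e-03],
       [ 3.46661916e-04, -1.70726463e-03, -9.99998483e-01]]), 'wrist_force': array([0.59911222, 0.33510438, 0.42025061]), 'ft_torque': array([-0.02658404, -0.02880286, -0.00724868]), 'grip_force': 0.0, 'gripper_width': 0.9971099234951809}
```

Run:
```python
import cv2
for n in("scene","top"):
    i=cv2.imread(f"pics/{n}0.png"); cv2.imwrite(f"pics/{n}0b.png",cv2.resize(i,(800,600),interpolation=cv2.INTER_CUBIC))
```

```text
(no output)
```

View pics/top0b.png

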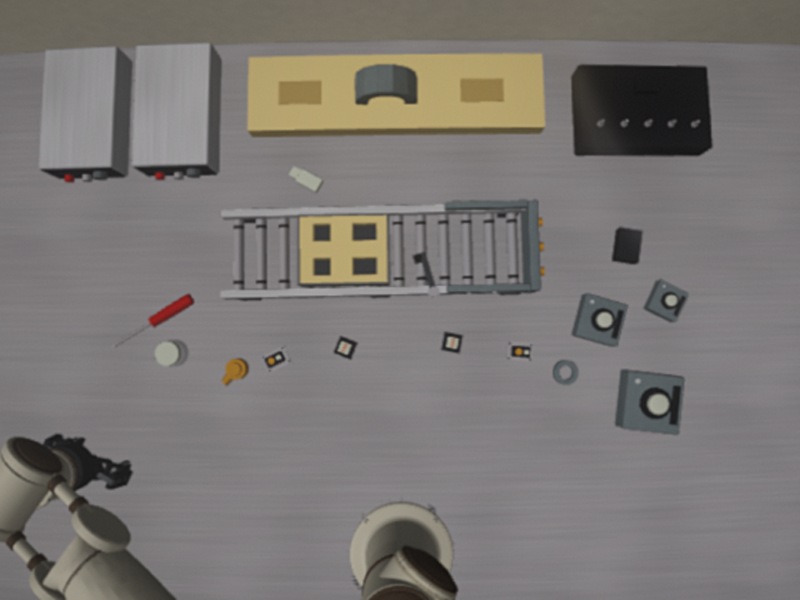

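View pics/scene0b.png

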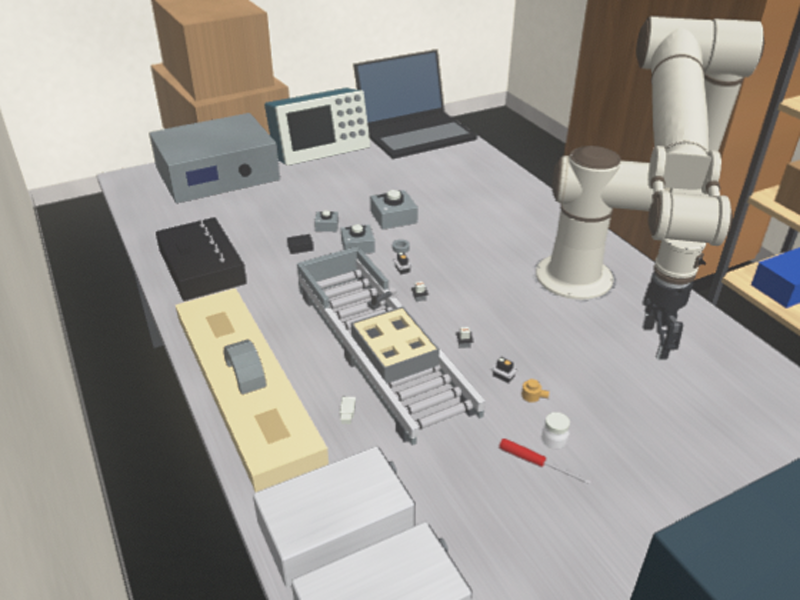

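All four modules are there: coils at about (276,358) and (520,352), relays at (346,348) and (452,343) in the 800x600 top view. The tote is at (343,250). The gate is nearly shut, with its post at (418,258), and the middle-sized console is at (602,320). Next I'll zoom in.

```bash
cat > h.py <<'E'
from rig import bot
import numpy as np, cv2
def cam(s):
    R=cv2.Rodrigues(np.array(s["rvec"],float))[0]; return R,-R.T@np.array(s["tvec"],float).ravel()
def ray(s,uv):
    K=s["K"];d=np.array([s["k1"],0,0,0.])
    n=cv2.undistortPoints(np.array(uv,float).reshape(-1,1,2),K,d).reshape(-1,2)
    R,C=cam(s); return C,np.c_[n,np.ones(len(n))]@R
def onz(s,uv,z):
    C,D=ray(s,uv); return C+D*((z-C[2])/D[:,2])[:,None]
def proj(s,P):
    return cv2.projectPoints(np.array(P,float).reshape(-1,1,3),np.array(s["rvec"],float),np.array(s["tvec"],float),s["K"],np.array([s["k1"],0,0,0.]))[0].reshape(-1,2)
E
python3 - <<'E'
from h import *
s=bot.snapshot("top"); print(cam(s)[1], cam(bot.snapshot("scene"))[1])
im=s["image"][:,:,::-1]
def up(r0,r1,c0,c1,k,w): return cv2.resize(im[r0:r1,c0:c1],None,fx=k,fy=k,interpolation=cv2.INTER_CUBIC)
cv2.imwrite("pics/c1.png",np.vstack([up(135,215,150,390,3.3,0),up(225,285,150,390,3.3,0)]))
def P(x,y,z): 
    p=onz(s,[[x*.7,y*.7]],z)[0]; return p.round(0)
for n,x,y,z in [("coilL",276,358,47),("relL",346,348,47),("relR",452,343,47),("coilR",520,352,47),("tote",343,250,97),("post",419,258,108),("btn",605,320,50),("valve",235,370,30),("core",565,372,20),("bystbtn",657,404,60)]: print(n,P(x,y,z))
E
```

```text
[ 451.86739013  -21.1461204  1457.65295743] [1221.93714267 1283.75669661 1208.37359785]
coilL [409. 248.  47.]
relL [428. 106.  47.]
relR [ 435. -108.   47.]
coilR [ 415. -246.   47.]
tote [621. 106.  97.]
post [602. -43. 108.]
btn [ 477. -421.   50.]
valve [385. 337.  30.]
core [ 371. -343.   20.]
bystbtn [ 305. -521.   60.]
```

View pics/c1.png

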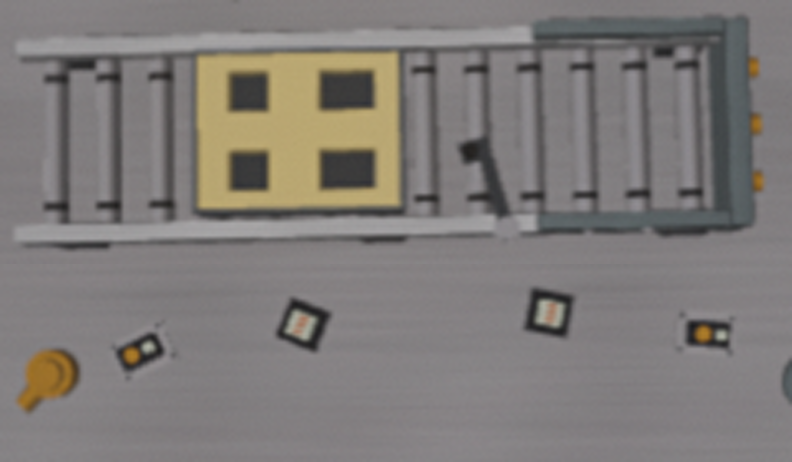

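```bash
cat >> h.py <<'E'
def rect(s,cnt,z):
    P=onz(s,cnt.reshape(-1,2),z)[:,:2].astype(np.float32)
    c,wh,a=cv2.minAreaRect(P); 
    if wh[0]<wh[1]: wh=wh[::-1]; a+=90     # a: direction of the long side, deg from world x
    return np.array(c),np.array(wh),(a+90)%180-90
def biggest(m,k=4,amin=60,amax=1e9):
    C=cv2.findContours(m,cv2.RETR_EXTERNAL,cv2.CHAIN_APPROX_NONE)[0]
    return [c/k for c in C if amin*k*k<cv2.contourArea(c)<amax*k*k]
def big(im,k=4):
    # cubic upscaling; pixel centres: (u+.5)*k-.5
    return cv2.resize(im,None,fx=k,fy=k,interpolation=cv2.INTER_CUBIC)
def modules(s,k=4):
    im=big(s["image"]); hsv=cv2.cvtColor(im,cv2.COLOR_RGB2HSV)
    dark=(hsv[...,2]<75).astype(np.uint8)*255
    brass=((hsv[...,1]>130)&(hsv[...,0]<25)&(hsv[...,2]>90)).astype(np.uint8)*255
    m=cv2.morphologyEx(dark|brass,cv2.MORPH_CLOSE,np.ones((5,5)))
    out=[]
    for c in biggest(m,k,30,500):
        c=c+(.5/k-.5); ctr=onz(s,[c.reshape(-1,2).mean(0)],30)[0]
        if not(300<ctr[0]<515 and -330<ctr[1]<330): continue
        b=cv2.pointPolygonTest  # classify by area
        A=onz(s,c.reshape(-1,2),25)[:,:2].astype(np.float32); area=cv2.contourArea(A)
        kind="relay" if area>1150 else "coil"
        ce,wh,a=rect(s,c,22.5 if kind=="relay" else 37)
        out.append((kind,ce,wh,a,area))
    return out
def foam(s,k=4):
    hsv=cv2.cvtColor(big(s["image"]),cv2.COLOR_RGB2HSV)
    m=((hsv[...,0]>12)&(hsv[...,0]<32)&(hsv[...,1]>60)&(hsv[...,2]>100)).astype(np.uint8)*255
    r=[rect(s,c+(.5/k-.5),97) for c in biggest(m,k,1000)]
    return [q for q in r if q[0][0]<720]
E
python3 - <<'E'
from h import *
s=bot.snapshot("top")
for m in modules(s): print(m)
for f in foam(s): print("foam",f)
k=4; g=cv2.GaussianBlur(big(cv2.cvtColor(s["image"],cv2.COLOR_RGB2GRAY)),(5,5),0).astype(float)
d=np.gradient(g,axis=0)
for nm,r0,r1,c0,c1,sg in (("far",140,152,158,300,1),("near",200,212,158,290,-1)):
    cols=np.arange(c0*k,c1*k); rows=np.argmax(sg*d[r0*k:r1*k][:,cols],0)+r0*k
    P=onz(s,np.c_[(cols+.5)/k-.5,(rows+.5)/k-.5],70)
    l=cv2.fitLine(P[:,:2].astype(np.float32),cv2.DIST_HUBER,0,.01,.01).ravel(); l*=np.sign(l[1]) if 0 else 1
    x=lambda y:l[2]+(y-l[3])*l[0]/l[1]
    print(nm,"x at y=0,200:",x(0),x(200),"yaw",np.degrees(np.arctan(-l[0]/l[1])))
# specific points via crop coords
q=lambda u,v:[u/3.3+150-.5+.15,v/3.3+135-.5+.15]
for n,u,v,z in (("post",472,150,105),("pivot",507,227,86),("stopface far",711,38,98),("stopface near",713,212,98),("bay mouth far",532,30,100)): print(n,onz(s,[q(u,v)],z)[0].round(1))
# button: bright blobs right
hsv=cv2.cvtColor(big(s["image"]),cv2.COLOR_RGB2HSV)
m=((hsv[...,2]>165)&(hsv[...,1]<60)).astype(np.uint8)*255; m[:,:380*k]=0; m[:190*k]=0; m[320*k:]=0
for c in biggest(m,k,5):
    (u,v),r=cv2.minEnclosingCircle(c.astype(np.float32)); print("white",(u,v),r,onz(s,[(u-.375,v-.375)],55)[0].round(1),"dia mm",2*r*1400/487)
E
```

```text
('coil', array([407.02938843, 253.62533569]), array([37.70079041, 21.2076664 ]), -64.1053409576416, 741.3221181828994)
('coil', array([ 416.71783447, -247.74150085]), array([37.30825806, 21.20065117]), 84.32424926757812, 568.8815640877001)
('relay', array([429.19482422, 110.60449982]), array([37.30282974, 37.13180542]), 67.6754150390625, 1272.3925724390429)
('relay', array([ 437.04650879, -108.52867126]), array([36.95988083, 36.85052109]), 78.20733642578125, 1275.3626236622222)
foam (array([624.10681152, 106.85284424]), array([174.03457642, 134.05316162]), -89.93223688751459)
far x at y=0,200: 693.0477 705.57666 yaw -3.5845826
near x at y=0,200: 535.86115 534.0566 yaw 0.5169608
post [603.7 -41.2 105. ]
pivot [539.2 -70.5  86. ]
stopface far [ 698.7 -247.9   98. ]
stopface near [ 548.9 -245.6   98. ]
bay mouth far [706.8 -94.1 100. ]
white (459.875, 283.625) 5.376553535461426 [ 303.2 -521.8   55. ] dia mm 30.91242279115399
white (423.0, 223.84469604492188) 4.1629157066345215 [ 478.3 -417.5   55. ] dia mm 23.934628292765215
```

```bash
cat >> h.py <<'E'
def R(phi):
    c,s=np.cos(np.radians(phi)),np.sin(np.radians(phi)); return np.array([[-s,c,0],[c,s,0],[0,0,-1.]])
def norm(phi,ref):  # half-turn equivalent nearest ref
    return phi-180*round((phi-ref)/180)
def st(msg=""):
    q=bot.get_state(); print(msg,"t=%.1f"%q["clock"],q["position"].round(1),"F",q["wrist_force"].round(1),"w %.3f"%q["gripper_width"],"grip %.0f"%q["grip_force"]); return q
def over(xy,phi,z):
    """joint move to above xy with closing axis phi, choosing the half turn with the smaller wrist angle"""
    best=None
    for p in (phi,phi+180,phi-180):
        j=bot.ik([*xy,z],R(p))
        if j is not None and (best is None or abs(j[5])<abs(best[0][5])): best=(j,p)
    bot.movep([*xy,z],R(best[1])); return best[1]
def squeeze(xy,phi,first,zg=28,grip=20):
    """centre a module by squeezing along phi+90 (if first) and grip it along phi"""
    if first:
        p=over(xy,phi+90,zg+45); bot.move_l([*xy,zg]); bot.close_gripper(grip); bot.open(); bot.move_l([*xy,zg+45])
    over(xy,phi,zg+45); bot.move_l([*xy,zg]); bot.close_gripper(grip)
E
python3 - <<'E'
from h import *
s=bot.snapshot("top"); m=[m for m in modules(s) if m[0]=="relay" and m[1][1]<0][0]; print(m)
squeeze(m[1],m[3],True); q=st("grip"); bot.open(); p=q["position"]
bot.move_l([p[0],p[1],80]); bot.movep([380,20,250],R(90)); st("away")
s=bot.snapshot("top"); cv2.imwrite("pics/a1.png",s["image"][:,:,::-1])
for m in modules(s): print(m)
E
```

```text
('relay', array([ 437.00967407, -108.50959778]), array([36.98215866, 36.89138794]), 78.20733642578125, 1275.3610766839702)
grip t=7.3 [ 437.3 -108.7   28.4] F [-0.1 -0.1  2.9] w 0.252 grip 26
away t=11.1 [379.9  20.  249.7] F [ 0.6 -0.2  0.5] w 0.994 grip 0
('coil', array([325.45535278, -49.84653473]), array([115.25753784,  24.41262817]), -4.877838134765625, 1001.317844580044)
('coil', array([369.07858276, 141.84529114]), array([81.45225525,  9.30217552]), -17.302757263183594, 430.5760000649607)
('coil', array([400.9720459 ,  28.10256577]), array([113.60718536,  11.79460526]), 74.48716735839844, 423.2102078334083)
('coil', array([406.9593811 , 253.76860046]), array([38.02120209, 21.20437813]), -64.11372947692871, 741.3242502305657)
('coil', array([ 416.71508789, -247.76916504]), array([37.36391068, 21.20065117]), 84.32424926757812, 562.9305392617825)
('coil', array([429.60327148, 109.40847015]), array([36.39574051, 36.33462143]), -22.827423095703125, 476.4982213858748)
('relay', array([ 437.48654175, -108.37393188]), array([37.07789612, 36.99908829]), -11.098716735839844, 1263.3148392140865)
```

```bash
cat >> h.py <<'E'
def find(s,kind,near):
    L=[m for m in modules(s) if m[0]==kind and (abs(m[2]-([37,37] if kind=="relay" else [37.5,21.2]))<2.5).all()]
    L=[m for m in L if np.hypot(*(m[1]-near))<90]; 
    for m in L: print(m)
    return min(L,key=lambda m:np.hypot(*(m[1]-near)))
def pocket(f,px,py):
    c,wh,a=f; y=((a+180)%180)-90  # yaw
    t=np.radians(y); return c+np.array([[np.cos(t),-np.sin(t)],[np.sin(t),np.cos(t)]])@[px,py], y
def place(xy,yaw,zg=28):
    """module in hand (TCP zg above its underside): lower into the pocket, search if on the foam, press flush"""
    p=over(xy,90+yaw,200); z0=97+zg
    for k,(dx,dy) in enumerate([(0,0),(2,0),(-2,0),(0,2),(0,-2),(2,2),(-2,-2),(2,-2),(-2,2)]):
        t=[xy[0]+dx,xy[1]+dy]
        bot.move_l([*t,z0+4]); bot.move_l([*t,z0-14],feed=25,stop_force=4); q=st(f"try {k}")
        if q["position"][2]<z0-8: break
    else: raise SystemExit("no fit")
    bot.move_l([*t,z0-21.5],feed=20,stop_force=18); st("pressed")
    bot.open(); st("open"); bot.move_l([*t,200],feed=250)
E
python3 - <<'E'
from h import *
s=bot.snapshot("top"); f=foam(s)[0]; print(f)
m=find(s,"relay",[437,-108]); xy=m[1]-[0.2,-.3]
squeeze(xy,m[3],False,grip=60); st("grip"); bot.move_l([*xy,180],feed=250); q=st("lift")
xy,yaw=pocket(f,34,42); print(xy,yaw); place(xy,yaw)
s=bot.snapshot("top"); cv2.imwrite("pics/a2.png",s["image"][:,:,::-1]); st()
E
```

```text
(array([624.07928467, 106.81477356]), array([174.02041626, 134.12036133]), -89.97182262130082)
('relay', array([ 437.47436523, -108.34909821]), array([37.12301636, 37.02312088]), -11.231216430664062, 1263.0473659198033)
grip t=13.6 [ 437.5 -108.2   28.5] F [-1.7  1.3  5.2] w 0.245 grip 59
lift t=14.3 [ 436.3 -107.6  178.3] F [-0.2  0.3 -0.8] w 0.242 grip 59
[658.05862546 148.83148927] 0.028177378699183464
try 0 t=16.6 [659.2 148.9 125.2] F [-0.5 -0.3  4.4] w 0.243 grip 59
try 1 t=17.2 [660.1 148.8 125.4] F [-0.9 -0.5  4.6] w 0.242 grip 59
try 2 t=18.1 [655.7 148.8 111.7] F [0.4 0.9 1.9] w 0.244 grip 59
pressed t=18.5 [655.9 148.9 105.5] F [-2.  -0.8  5. ] w 0.242 grip 59
open t=19.1 [656.2 148.9 105.6] F [ 0.1  0.  -0.4] w 0.998 grip 0
 t=19.7 [655.6 148.8 199.4] F [-0.6  0.1 -0.3] w 1.001 grip 0
```

```bash
cat >> h.py <<'E'
def tap(xy,z=124,F=12):
    bot.close_gripper(); bot.move_l([*xy,z+10],feed=200); r=bot.move_l([*xy,z-4],feed=20,stop_force=F); q=st(f"tap {r}"); bot.move_l([*xy,200],feed=250); bot.open(); return q
E
sed -i 's/ bot.move_l(\[\*t,z0-21.5\],feed=20,stop_force=18); st("pressed")/ r=bot.move_l([*t,z0-22],feed=20,stop_force=18); st(f"pressed {r}")/; s/bot.move_l(\[\*t,200\],feed=250)$/bot.move_l([*t,200],feed=250); tap(t)/' h.py
python3 - <<'E'
from h import *
p=bot.get_state()["position"]; tap(p[:2])
s=bot.snapshot("top"); cv2.imwrite("pics/a2.png",s["image"][:,:,::-1]); print(foam(s))
m=find(s,"coil",[417,-248]); xy=m[1]
squeeze(xy,m[3],True,grip=60); st("grip"); bot.move_l([*xy,180],feed=250); q=st("lift")
s=bot.snapshot("top"); cv2.imwrite("pics/a3.png",s["image"][:,:,::-1]); print(foam(s))
E
```

```text
tap True t=21.5 [656.  148.9 124. ] F [-1.4  0.1  4.6] w -0.002 grip 2
[(array([624.08154297,  79.2484436 ]), array([133.82606506, 118.74179077]), 0.10551360994577408)]
('coil', array([ 416.69851685, -248.06443787]), array([36.80277634, 21.16027451]), 84.4512939453125, 557.2424557337072)
grip t=29.1 [ 417.4 -248.8   29. ] F [-0.5 -0.1  5.8] w 0.407 grip 61
lift t=29.8 [ 415.8 -247.2  178.2] F [-0.5  0.1 -0.4] w 0.404 grip 60
[(array([624.13024902, 107.15406799]), array([174.55862427, 134.04316711]), -89.8715437501669)]
```

Run:
```python
from h import *
s=bot.snapshot("top"); f=foam(s)[0]
xy,yaw=pocket(f,34,-42); xy=xy-[2,0]; print(xy,yaw); place(xy,yaw)
s=bot.snapshot("top"); cv2.imwrite("pics/a4.png",s["image"][:,:,::-1])
m=find(s,"coil",[407,254]); xy=m[1]
squeeze(xy,m[3],True,grip=60); st("grip"); bot.move_l([*xy,180],feed=250); q=st("lift")
```

```text
[656.26746188  65.26274811] 0.10516436398029327
try 0 t=32.7 [656.   65.3 111.8] F [0.7 0.2 2. ] w 0.406 grip 60
pressed True t=33.1 [656.3  65.3 105.9] F [-1.7 -0.8  5.4] w 0.406 grip 61
open t=33.6 [656.4  65.3 105.9] F [ 0.2 -0.3 -0.1] w 0.996 grip 0
tap True t=36.0 [656.6  65.2 124. ] F [-1.9 -0.2  5.3] w -0.003 grip 2
('coil', array([406.96359253, 253.76098633]), array([38.03859711, 21.20355225]), -64.1137580871582, 734.0068082003854)
grip t=43.2 [407.9 254.1  29. ] F [ 0.2 -0.2  5.2] w 0.408 grip 61
lift t=44.0 [405.7 253.4 178.1] F [-0.2  0.3 -2.1] w 0.408 grip 60
```

Run:
```python
from h import *
s=bot.snapshot("top"); F=foam(s); print(F)
f=F[0] if abs(F[0][1][0]-174)<2 else (np.array([624.1,107.0]),None,-89.9)
xy,yaw=pocket(f,-34,-42); xy=xy-[2,0]; print(xy,yaw); place(xy,yaw)
bot.movep([330,430,250],R(64))
s=bot.snapshot("top"); cv2.imwrite("pics/a5.png",cv2.resize(s["image"][:,:,::-1],(800,600)))
m=find(s,"relay",[429,109]); xy=m[1]
squeeze(xy,m[3],True,grip=60); st("grip"); bot.move_l([*xy,180],feed=250); q=st("lift")
F=foam(s); print(F)
f=F[0] if abs(F[0][1][0]-174)<2 else (np.array([624.1,107.0]),None,-89.9)
xy,yaw=pocket(f,-34,42); xy=xy-[2,0]; print(xy,yaw); place(xy,yaw)
bot.movep([330,430,250],R(64)); st()
s=bot.snapshot("top"); cv2.imwrite("pics/a6.png",cv2.resize(s["image"][:,:,::-1][120:300,140:400],(800,554),interpolation=cv2.INTER_CUBIC))
```

```text
[(array([624.20495605, 107.24772644]), array([174.57504272, 134.14097595]), -89.90333474427462)]
[588.27586374  65.19042392] 0.09666525572538376
try 0 t=46.3 [588.3  65.1 111.8] F [ 1.5 -0.8  2.5] w 0.406 grip 60
pressed True t=46.7 [588.4  65.2 105.9] F [-1.4  0.1  5.6] w 0.405 grip 61
open t=47.2 [588.4  65.1 105.8] F [0.5 0.  0.6] w 1.002 grip 0
tap True t=49.6 [588.7  65.1 124. ] F [-1.5  0.7  4.9] w -0.000 grip 3
('relay', array([429.23562622, 110.54047394]), array([37.17713165, 36.88453674]), 67.224365234375, 1265.4097407922382)
grip t=58.5 [429.6 110.5  28.4] F [-1.3  0.2  3.9] w 0.244 grip 60
lift t=59.3 [428.1 110.6 178.3] F [ 0.3 -0.8 -2.3] w 0.240 grip 59
[(array([624.17602539, 107.2685318 ]), array([174.6006012 , 133.98518372]), -89.83341026306152)]
[588.05405262 149.16949807] 0.16658973693847656
try 0 t=61.3 [587.8 149.2 111.5] F [ 0.2 -1.1  2.1] w 0.242 grip 60
pressed True t=61.7 [587.9 149.2 105.5] F [-2.  -1.   6.3] w 0.244 grip 60
open t=62.3 [588.  149.2 105.4] F [-0.3 -0.3  0.4] w 1.003 grip 0
tap True t=64.6 [588.5 149.2 124. ] F [-1.1 -0.   4.8] w -0.001 grip 2
 t=67.3 [330.6 429.6 249.9] F [ 0.7  0.1 -0.2] w 0.996 grip 0
```

View pics/a6.png

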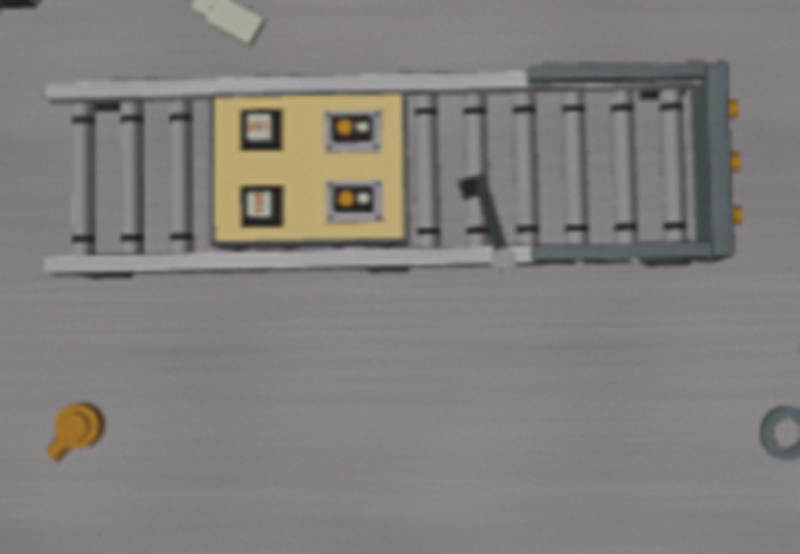

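Every module is flush, with tapped tops at 124.0 mm. The gate post is at (470,186) in the crop, and I'll open the gate next.

```bash
cat >> h.py <<'E'
PIV=np.array([537.5,-70.5])
def arc(a0,a1,p0,p1,r=73,n=8,z=91):
    for u in np.linspace(0,1,n+1)[1:]:
        a=np.radians(a0+(a1-a0)*u); bot.move_l([*(PIV+r*np.array([np.cos(a),np.sin(a)])),z],R(p0+(p1-p0)*u),feed=60)
E
python3 - <<'E'
from h import *
xy=np.array([602,-41.]); p=over(xy,140,200); print(p)
print(bot.move_l([*xy,91],feed=80,stop_force=15)); bot.close_gripper(20); q=st("pinch")
arc(24.5,99,p,p+50); st("end"); bot.open(); q=bot.get_state()["position"]; bot.move_l([q[0],q[1],200]); 
bot.movep([450,300,250],R(90)); st()
s=bot.snapshot("top"); cv2.imwrite("pics/a7.png",cv2.resize(s["image"][:,:,::-1][120:300,140:400],(800,554),interpolation=cv2.INTER_CUBIC))
E
```

```text
-40
False
pinch t=71.5 [602.1 -41.   91.1] F [-0.   0.1  0.1] w 0.152 grip 21
end t=74.3 [526.5   1.5  91.1] F [ 0.7 -4.6 -1.4] w 0.154 grip 21
 t=77.0 [450.2 299.2 249.3] F [-0.1  0.5 -1. ] w 1.002 grip 0
```

View pics/a7.png

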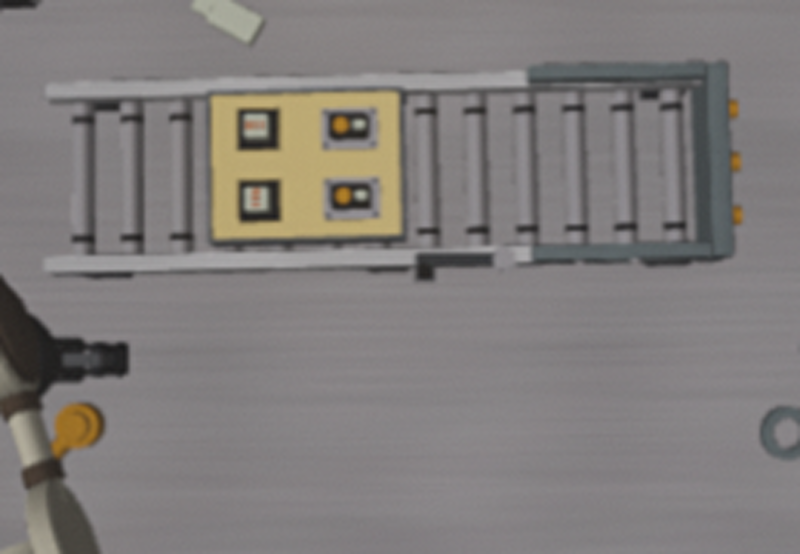

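The gate is open along the near rail, with its post at (425,270). The tote is still out at (306,165). Now I'll push the tote home.

Run:
```python
from h import *
bot.close_gripper(); over([622,240],0,200); bot.move_l([622,240,76]); st("down")
print(bot.move_l([622,205,76],feed=40,stop_force=6)); 
r=bot.move_l([623,-95,76],feed=45,stop_force=12); q=st(f"push {r}")
bot.hold(0.3); q=st(); p=q["position"]
bot.move_l([p[0],p[1]+60,76],feed=100); bot.move_l([p[0],p[1]+60,200]); bot.movep([450,300,250],R(90)); st()
s=bot.snapshot("top"); print(foam(s)); cv2.imwrite("pics/a8.png",cv2.resize(s["image"][:,:,::-1][120:300,140:400],(800,554),interpolation=cv2.INTER_CUBIC))
```

```text
down t=80.1 [623.  240.2  77.4] F [0.6 0.1 0.9] w -0.004 grip 0
False
push True t=86.4 [622.7 -70.3  75.5] F [0.4 0.5 0.8] w -0.002 grip 0
 t=86.7 [622.4 -69.8  74.9] F [-0.5 -0.1  0.4] w -0.003 grip 0
 t=89.8 [450.4 299.4 249.6] F [-0.4  0.8 -0. ] w 0.002 grip 0
[(array([ 629.21258545, -170.55337524]), array([174.3788147 , 134.21525574]), -89.33642840385437)]
```

View pics/a8.png

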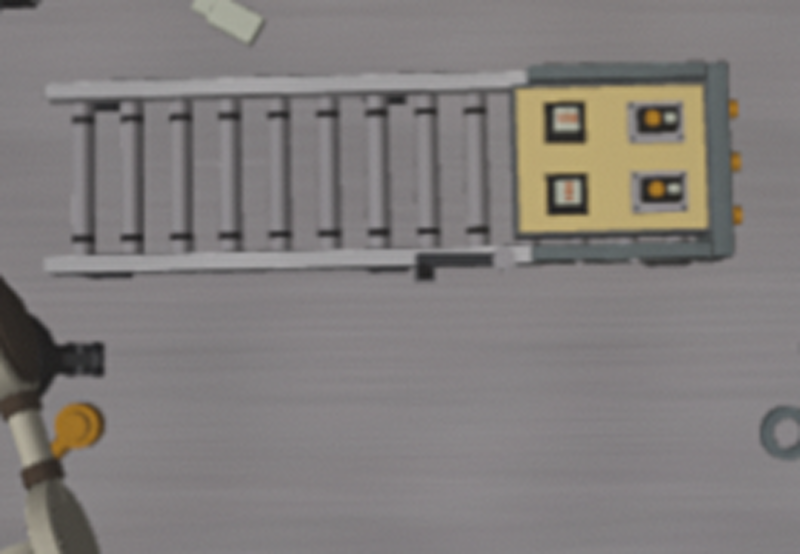

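The tote is home: its foam edge at x≈707 px meets the end stop, and y of about -171 matches the expected position. Now the gate: pinch and swing it most of the way, then push it shut with closed fingers.

Run:
```python
from h import *
bot.open(); xy=np.array([526,1.5]); p=over(xy,189,200)
print(bot.move_l([*xy,91],feed=80,stop_force=15)); bot.close_gripper(20); st("pinch")
arc(99,35,p,p-29,n=8); st("end"); bot.open(); q=bot.get_state()["position"]; bot.move_l([q[0],q[1],150])
bot.close_gripper(); over([602,5],0,150); bot.move_l([602,5,93],feed=80)
r=bot.move_l([605,-47,93],feed=25,stop_force=6); q=st(f"shut {r}")["position"]
bot.move_l([q[0],q[1]+25,93]); bot.move_l([q[0],q[1]+25,200]); bot.movep([450,-300,250],R(-90)); st()
s=bot.snapshot("top"); print(foam(s)); cv2.imwrite("pics/a9.png",cv2.resize(s["image"][:,:,::-1][120:300,240:500],(800,554),interpolation=cv2.INTER_CUBIC))
```

```text
False
pinch t=94.0 [526.    1.5  91.1] F [-0.8  0.7  0.9] w 0.153 grip 21
end t=96.5 [597.3 -29.   91. ] F [-1.2 -1.8  1.7] w 0.151 grip 21
shut True t=101.4 [604.4 -40.7  92.6] F [0.1 1.2 0.8] w -0.004 grip 1
 t=103.8 [ 450.3 -299.2  249.4] F [-0.2 -0.3 -0.9] w 0.002 grip 0
[(array([ 629.22290039, -170.4703064 ]), array([174.21292114, 134.23791504]), -89.33642828464508)]
```

View pics/a9.png

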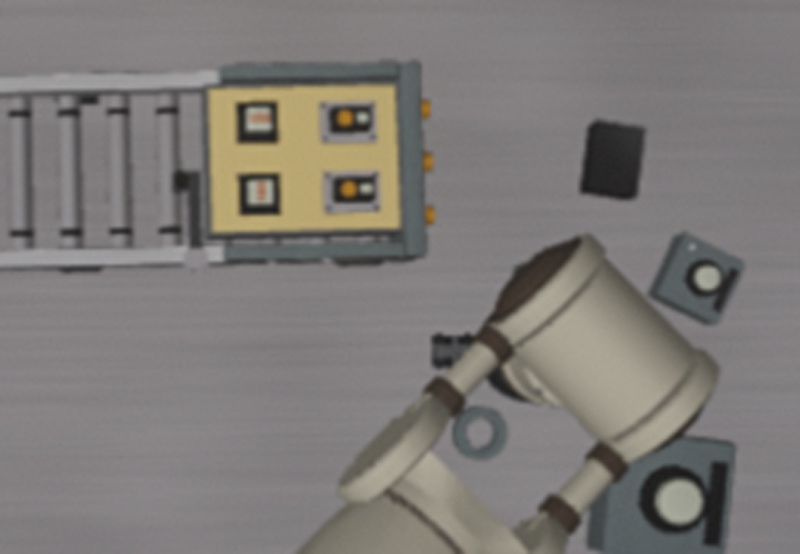

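Run:
```python
from h import *
bot.movep([450,150,250],R(90))
T=bot.snapshot("top"); S=bot.snapshot("scene")
def white(s,uv,k=4,th=140):
    hsv=cv2.cvtColor(big(s["image"]),cv2.COLOR_RGB2HSV); m=((hsv[...,2]>th)&(hsv[...,1]<70)).astype(np.uint8)*255
    L=[c for c in biggest(m,k,5,400)]; c=min(L,key=lambda c:np.hypot(*(c.reshape(-1,2).mean(0)-uv)))
    (x,y),(w,h),a=cv2.fitEllipse((c*k).astype(np.float32)); return np.array([x,y])/k-.375,(w/k,h/k)
for th in (120,140,160):
    t,tw=white(T,[423,224],th=th); s,sw=white(S,[250,161],th=th)
    C1,d1=ray(T,[t]);C2,d2=ray(S,[s]); d1=d1[0]/np.linalg.norm(d1);d2=d2[0]/np.linalg.norm(d2)
    A=np.c_[d1,-d2]; l=np.linalg.lstsq(A,C2-C1,rcond=None)[0]; p,q=C1+l[0]*d1,C2+l[1]*d2
    print(th,t,tw,s,sw,p.round(1),q.round(1))
im=np.hstack([cv2.resize(T["image"][190:310,390:490],(400,480),interpolation=cv2.INTER_CUBIC),cv2.resize(S["image"][130:190,210:310],(400,240),interpolation=cv2.INTER_CUBIC).repeat(2,0)]); cv2.imwrite("pics/b1.png",im[:,:,::-1])
```

```text
120 [534.6519165   76.68510437] (2.9238882064819336, 5.344502925872803) [279.19235229  52.96054077] (23.63109588623047, 51.95318603515625) [ 681.9 -397.5  767.5] [ 452.1 -201.1  583.8]
140 [422.7416687  223.47189331] (9.388928413391113, 9.582786560058594) [128.61448669 106.95092773] (14.64305305480957, 35.8116455078125) [ 472.6 -331.3  360.8] [ 926.7 -426.6  396.3]
160 [422.71121216 223.45217896] (8.501787185668945, 8.548232078552246) [367.9956665   99.73303223] (6.541001319885254, 11.185698509216309) [ 469.7 -288.4  512.4] [197.8 -30.6 434.3]
```

View pics/b1.png

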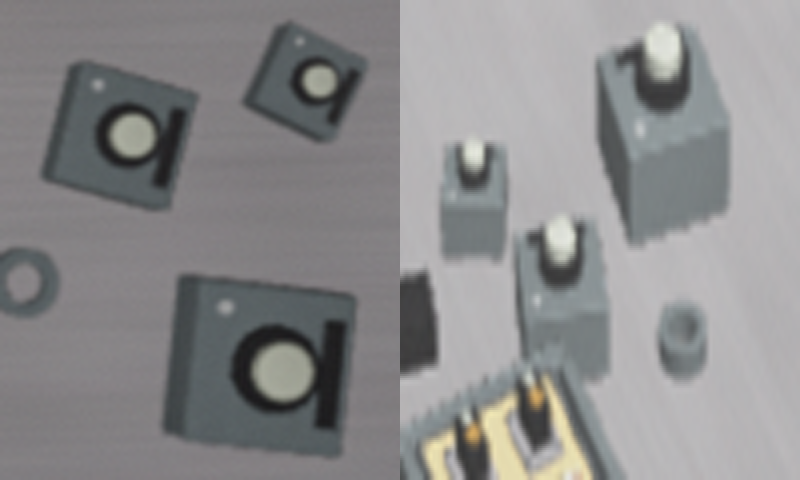

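The middle console is at (120,135) in the left crop. Its button top is at about top px (422.7,223.5) and scene px (250,158.5).

Run:
```python
from h import *
T=bot.snapshot("top");S=bot.snapshot("scene")
for v in (157.5,159.5):
    C1,d1=ray(T,[[422.75,223.5]]);C2,d2=ray(S,[[249.9,v]]); d1=d1[0];d2=d2[0]
    l=np.linalg.lstsq(np.c_[d1,-d2],C2-C1,rcond=None)[0]; print((C1+l[0]*d1).round(1),(C2+l[1]*d2).round(1))
```

```text
[ 477.9 -412.9   72.3] [ 477.7 -412.8   72.2]
[ 478.1 -416.1   61. ] [ 476.9 -415.4   60.8]
```

Run:
```python
from h import *
bot.close_gripper(); xy=[478,-414]; over(xy,90,130)
r=bot.move_l([*xy,50],feed=25,stop_force=2); q=st(f"touch {r}"); z=q["position"][2]
r=bot.move_l([*xy,z-9],feed=20,stop_force=14); st(f"press {r}"); bot.hold(.3); st("held")
bot.move_l([*xy,200]); bot.movep([400,-250,300],R(90)); st()
s=bot.snapshot("top"); print(foam(s)); cv2.imwrite("pics/b2.png",cv2.resize(s["image"][:,:,::-1],(800,600)))
```

```text
touch True t=110.6 [ 477.9 -413.9   64.4] F [-1.3 -1.6  3.3] w 0.003 grip 1
press True t=110.9 [ 478.  -414.    61.1] F [-1.1  1.4  4.6] w -0.000 grip 3
held t=111.2 [ 478. -414.   61.] F [-2.8  2.1  7.4] w 0.001 grip 3
 t=114.9 [ 400.  -250.1  299.9] F [ 0.9 -0.5  0.9] w -0.002 grip 0
[(array([ 629.20861816, -170.52702332]), array([174.43051147, 134.18424988]), -89.3448036313057)]
```

View pics/b2.png

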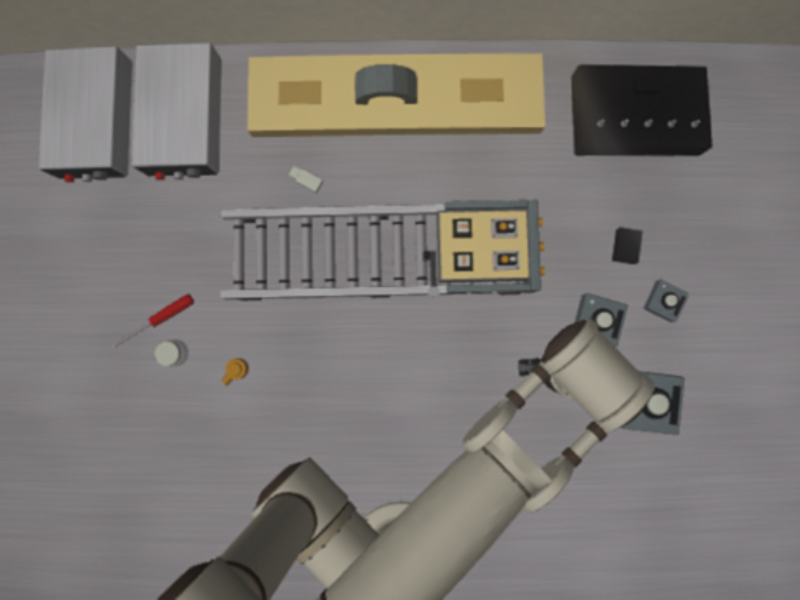

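The button went down under 7.4 N. I'll press once more with a harder stop to be sure it bottoms, then hand in.

Run:
```python
from h import *
xy=[478,-414]; over(xy,90,100)
r=bot.move_l([*xy,56],feed=20,stop_force=25); st(f"press {r}"); bot.hold(.3); st("held")
bot.move_l([*xy,200]); bot.movep([400,-250,300],R(90)); bot.hold(.5); st()
print(bot.close_job())
```

```text
press True t=119.4 [ 478.  -414.    61.1] F [-0.2  0.6  4.6] w 0.003 grip 2
held t=119.7 [ 478.  -414.    61.1] F [-1.3  1.   6.9] w 0.001 grip 3
 t=123.9 [ 400. -250.  300.] F [ 0.7 -0.1 -1.1] w 0.002 grip 0
the job is handed in; nothing more can be done
None
```

I handed the job in at about 124 s, with no verdict shown: all four modules are flush in their pockets, the tote is home against the end stop, the gate was shut behind it, and then the middle-sized console's start button was pressed down until it stopped.

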